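# Open the water softener's refill port

### The job

Lift the orange guard off the blue cap's wing, hang it astride the bar of the rail and let it go. Then unscrew the blue cap: nobody remembers which way its thread runs, so try turning it both ways without forcing it past a hard stop, and pull it up only once it has come loose. Finish while still holding the cap in the gripper, up in the air a hand's height above where it sat, with the guard still hanging on the bar and the tumbler, tamper and pitcher left where they stand.

Things in the scene. Friction and masses are not known exactly. Their poses are not given: they have to be found in the camera images.
- softener: Low white water-softener unit, fixed, 240 x 200 mm, deck 80 mm high; a grey control head (80 x 200 mm, to 114 mm high) covers its -x end, 90 to 170 mm behind the origin. Origin: on the counter straight under the axis of the refill port. z up, x away from the control head.
- port (a point): Centre of the refill port at deck height (80 mm up), under the seated cap; axes of the unit. Its neck is 52 mm wide, 16 mm high. Its thread is right- or left-handed from one start to the next; nothing shows which. Turned the tightening way the cap meets a hard stop after 6 to 23 degrees.
- cap: Blue screw cap, loose, 120 g: round skirt 64 mm wide, 24 mm high, with an upright wing on top (44 mm along x, 12 mm thick along y, 36 mm high; its top is 60 mm above the skirt's lower edge). Origin: centre of the skirt's lower edge, z up. Seated, the wing is within 7 degrees of the unit's x axis.
- cap_wing (a point): Centre of the cap's wing, 42 mm above the skirt's lower edge; x along the wing. Turned the loosening way the cap moves easily, stays held down (2 mm of play) for the first 30 to 45 degrees and meets a hard stop after 47 to 62 degrees; at that stop, or up to 15 degrees before it, it lifts straight off.
- guard: Orange guard, loose, 100 g: upside-down U of 4 mm strip, 30 mm along x, 34 mm wide along y; two legs reach 32 mm below the bridge's underside, 26 mm of space between them along y. Starts astride the cap's wing, bridge on the wing's top, x along the wing. Origin: middle of the bridge's underside, z up. Hangs stably on the bar.
- guard_fin (a point): Centre of the guard's black grip fin (26 mm along x, 10 mm thick along y, 30 mm high above the bridge, from 4 to 34 mm above the bridge's underside); this point is 22 mm above the bridge's underside.
- rail: Dark steel rail, fixed: a horizontal round bar of 10 mm diameter and 260 mm length, between two end posts. Origin on the counter under its middle; the bar runs along its y.
- rail_mid (a point): Middle of the bar, on its axis, 180 mm above the counter; y along the bar.
- tumbler: Glass tumbler, 76 mm wide, 100 mm high, loose; origin at the centre of its foot. Leave alone.
- tamper: Dark coffee tamper, 58 mm wide, 90 mm high, loose; origin at the centre of its foot. Leave alone.
- pitcher: Small metal milk pitcher with a handle, 72 mm wide, 80 mm high, loose; origin at the centre of its foot. Leave alone.
- cap_mark (a point): A point of the cap 20 mm from its axis along its x and 2 mm above the skirt's lower edge: it shows which way the cap has been turned. Free turning takes under 0.2 N m; more means that a stop is met.

How it is judged:
By the outcome, as a careful person would: the job done as asked, in the order asked, and still so for the second after the job is handed in, while the arm keeps its last pose, push and grip.
It also fails if it takes over 69 s, if anything falls off the work surface, if the arm or the gripper's body presses on something with over 40 N, if the wrist force passes 120 N, or if a joint passes its speed limit or range.

### The arm

A 6-joint arm with a two-finger parallel gripper is mounted at the origin on the work surface. World frame = base frame: x ahead of the robot, y to its left, z up, the work surface at z = 0. Lengths are in m, angles in degrees, forces in N, time in s.
With the tool pointing down it reaches from about 0.325 to 0.85 m from the base axis. Payload 15.5 kg.
Tool frame: the origin (TCP) lies midway between the tips of the shut fingers; the grasp point (between the pads) lies 19 mm behind it; z points along the fingers, y is the line along which they close (so a half turn about z gives the same grasp; the last joint's range is limited). The gripper opens to 91 mm and grips with 3 to 60 N. Pads are 32 mm wide; open, the fingers measure 118 mm over their backs; the gripper's body (76 mm by 178 mm) begins 60 mm behind the grasp point.
Start: joints at [68.153, 28.281, 77.091, -0, 74.628, -5.472], TCP at [0.176, 0.6, 0.214] pointing down, gripper open.
Joint ranges: [-166.48, 166.48], [-47.26, 123.95], [12.59, 153.08], [-70.14, 250.14], [6.76, 159.57], [-176.63, 176.63]. Speed limits (degrees/s): [108.29, 108.29, 147.25, 172.46, 172.46, 172.46].

### API

Orientations are given as a 3x3 rotation matrix whose columns are the frame's x, y, z axes.
In Python, from bench import ctrl gives the robot as it stands. The module is installed in compiled form; this text tells all that it offers. Calls block until the motion is done:
- ctrl.goto(position, orientation): joint-space move of the TCP to a pose.
- ctrl.move_l(position, vel=0.15, ori=None, contact_N=None): straight line of the TCP; ori=None keeps the orientation; vel is the mean speed in m/s. With contact_N (N) it stops when the force on the tool has changed by that much, and returns True; else False.
- ctrl.movej(angles): joint-space move.
- ctrl.command_gripper(opening): opening from 0.0 (shut) to 1.0 (fully open); the grip force is fixed at half the most; returns when the fingers have stopped.
- ctrl.sleep(seconds).
- ctrl.ik(position, orientation): joint angles nearest the present ones, or None.
- ctrl.read_camera(name): name is "side" or "top" or "wrist"; returns the picture (400x640x3 uint8, blue, green, red); there is no depth.
- ctrl.camera_params(name): a dict with "fx", "fy", "cx", "cy" (pixels), "D" ([k1, k2, p1, p2, k3] as OpenCV has them; the pictures are not rectified), "pose" (4x4, takes a point from camera to world coordinates); the wrist camera has in their place "T_tool_cam" (4x4, takes a point from camera to tool coordinates, whose origin is the TCP and whose axes are the flange's). Camera axes: x right, y up, looking along -z (the intrinsics and any distortion apply to the point x, -y, -z); pixel columns grow to the right and rows downward; lengths in m; the calibration is good to about 2 mm. A picture is of the moment at which its call begins: read the wrist's pose just before it. camera_params takes no time and is no camera call.
A pose or a line that the arm cannot do raises ctrl.MotionError and nothing moves.
- ctrl.sign_off(): hands the job in; it is judged then, once.
Readings, each from a call of its own:
- ctrl.current_t(): time.
- ctrl.current_q(): joint angles.
- ctrl.current_dq(): joint speeds.
- ctrl.current_effort(): joint torques, N m.
- ctrl.current_tool_pos(): TCP position.
- ctrl.current_eef_rot(): TCP orientation.
- ctrl.current_contact_force(): force on the tool from outside, world axes, zero at the start.
- ctrl.current_wrist_torque(): the same for the moment, N m.
- ctrl.current_grip_width(): opening from 0.0 (shut) to 1.0 (fully open).
- ctrl.current_grasp_force(): force on a finger pad.
Only numpy, scipy, OpenCV 4.12 (cv2) and the standard library are available. Lean on these libraries where they do the work, as an engineer would, in place of code of your own. Each camera call takes 0.05 s, during which the arm holds its last target. There are 200 camera calls.

## Working session

There is one attempt and no reset: what is moved stays moved. The work goes in short steps, each a Python script; the robot and the scene stay as the last script left them, time stands still between calls to the robot, and variables do not carry over. Pictures are saved under pics/ and viewed, at most 10 in all, crops included, and the job is handed in when it is done.

```bash
mkdir -p pics
python3 - <<'E'
from bench import ctrl
import cv2,numpy as np
np.set_printoptions(precision=4,suppress=True)
for n in ["side","top"]:
    cv2.imwrite(f"pics/{n}0.png",ctrl.read_camera(n)); print(n,ctrl.camera_params(n))
print(ctrl.camera_params("wrist"),ctrl.current_eef_rot(),ctrl.current_t())
E
```

```text
side {'fx': 509.8932706436796, 'fy': 509.8932706436796, 'cx': 323.3872297156057, 'cy': 194.2880230062634, 'D': array([-0.0785,  0.    ,  0.    ,  0.    ,  0.    ]), 'pose': array([[ 0.7175,  0.3656, -0.593 ,  0.0453],
       [-0.6964,  0.3953, -0.5989, -0.6248],
       [ 0.0154,  0.8427,  0.5382,  0.692 ],
       [ 0.    ,  0.    ,  0.    ,  1.    ]])}
top {'fx': 441.1937953604882, 'fy': 441.1937953604882, 'cx': 319.32963452129627, 'cy': 196.1174043108499, 'D': array([-0.1143,  0.    ,  0.    ,  0.    ,  0.    ]), 'pose': array([[ 0.0099,  0.9883, -0.1521,  0.5546],
       [-0.9996,  0.0139,  0.0253,  0.0053],
       [ 0.0271,  0.1518,  0.988 ,  0.9659],
       [ 0.    ,  0.    ,  0.    ,  1.    ]])}
{'fx': 325.7550110010089, 'fy': 325.7550110010089, 'cx': 324.1329694337734, 'cy': 194.0210959401981, 'D': array([-0.0616,  0.    ,  0.    ,  0.    ,  0.    ]), 'T_tool_cam': array([[ 0.0002,  0.9584,  0.2853,  0.081 ],
       [ 1.    , -0.0002,  0.0001,  0.0001],
       [ 0.0001,  0.2853, -0.9584, -0.17  ],
       [ 0.    ,  0.    ,  0.    ,  1.    ]])} [[-0.9594  0.2819 -0.0004]
 [ 0.2819  0.9594 -0.001 ]
 [ 0.0001 -0.0011 -1.    ]] 0.1
```

View pics/side0.png

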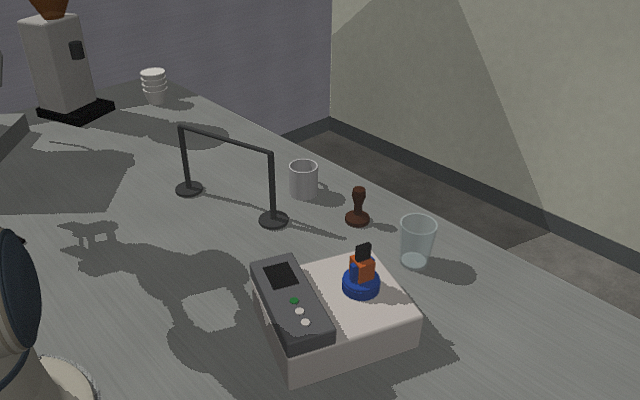

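View pics/top0.png

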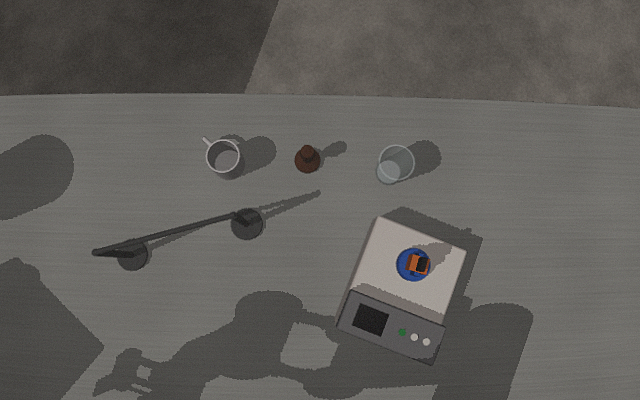

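The side view shows the cap at (361,285), the fin top at (363,245) and the bar from (180,127) to (272,153). The top view shows the fin at (421,264), the cap at (413,264), the bar from (95,252) to about (238,215), and the deck's far corners at (378,216) and (466,250).

```bash
cat > h.py <<'E'
from bench import ctrl
import cv2,numpy as np
np.set_printoptions(precision=4,suppress=True)
def cam(n,tool=None):
    p=ctrl.camera_params(n); K=np.array([[p["fx"],0,p["cx"]],[0,p["fy"],p["cy"]],[0,0,1.]])
    if n=="wrist":
        T=np.eye(4);T[:3,:3]=ctrl.current_eef_rot() if tool is None else tool[0];T[:3,3]=ctrl.current_tool_pos() if tool is None else tool[1]
        P=T@p["T_tool_cam"]
    else: P=p["pose"]
    return K,p["D"],P
def ray(c,uv):
    K,D,P=c; x,y=cv2.undistortPoints(np.array([[uv]],float),K,D)[0,0]
    return P[:3,3],P[:3,:3]@np.array([x,-y,-1.])
def onz(c,uv,z):
    o,d=ray(c,uv); return o+d*(z-o[2])/d[2]
def tri(obs):
    A=0;b=0
    for c,uv in obs:
        o,d=ray(c,uv); d=d/np.linalg.norm(d); M=np.eye(3)-np.outer(d,d); A=A+M;b=b+M@o
    return np.linalg.solve(A,b)
def proj(c,X):
    K,D,P=c; X=(np.asarray(X,float).reshape(-1,3)-P[:3,3])@P[:3,:3]
    return cv2.projectPoints(X*[1,-1,-1],np.zeros(3),np.zeros(3),K,D)[0].reshape(-1,2)
def down(yaw):
    "tool z down, closing axis y at world yaw (deg)"
    a=np.radians(yaw); y=np.array([np.cos(a),np.sin(a),0]);z=np.array([0,0,-1.]);return np.stack([np.cross(y,z),y,z],1)
E
python3 - <<'E'
from h import *
s,t=cam("side"),cam("top")
print("bar",onz(s,(181,127),.18),onz(s,(272,153),.18),onz(t,(95,252),.18),onz(t,(238,215),.18))
print("fin",onz(s,(363,245),.174),onz(t,(421,264),.174),tri([(s,(363,245)),(t,(421,264))]))
print("deck",onz(t,(378,216),.08),onz(t,(466,250),.08))
print("cap",onz(t,(413,265),.104),onz(s,(361,283),.104))
for n,uv in dict(pitch=(222,156),tamp=(307,155),tum=(396,162)).items(): print(n,onz(t,uv,.09))
E
```

```text
bar [0.5682 0.3831 0.18  ] [0.6428 0.1368 0.18  ] [0.568  0.3888 0.18  ] [0.6394 0.1304 0.18  ]
fin [ 0.5561 -0.2031  0.174 ] [ 0.5554 -0.1994  0.174 ] [ 0.5565 -0.201   0.1723]
deck [ 0.6518 -0.137   0.08  ] [ 0.5839 -0.3182  0.08  ]
cap [ 0.5535 -0.2015  0.104 ] [ 0.5458 -0.2135  0.104 ]
pitch [0.7694 0.1822 0.09  ]
tamp [0.774  0.0088 0.09  ]
tum [ 0.7625 -0.1738  0.09  ]
```

Run:
```python
from h import *
p=[.5555,-.2015,.25]
for y in (69.4,-110.6): print(y,ctrl.ik(p,down(y)))
for y in (16.1,-163.9): print(y,ctrl.ik([.6045,.26,.25],down(y)))
q=min((ctrl.ik(p,down(y)) for y in (69.4,-110.6)),key=lambda q:abs(q[5]))
ctrl.movej(q); ctrl.sleep(.2)
w=cam("wrist");print(w[2],ctrl.current_t(),ctrl.current_contact_force(),ctrl.current_wrist_torque())
im=ctrl.read_camera("wrist");cv2.imwrite("pics/w1.png",im)
```

```text
69.4 [-25.7263  23.654   79.2224  -0.      77.1236 -95.1263]
-110.6 [-25.7263  23.654   79.2224  -0.      77.1236  84.8737]
16.1 [18.0764 29.3856 69.198  -0.     81.4164  1.9764]
-163.9 None
[[-0.3511  0.897   0.2685  0.6318]
 [-0.9364 -0.3364 -0.1005 -0.2296]
 [ 0.0002 -0.2867  0.958   0.42  ]
 [ 0.      0.      0.      1.    ]] 3.4083 [-0.4805  0.3571  0.5218] [-0.024   0.1789  0.0669]
```

View pics/w1.png

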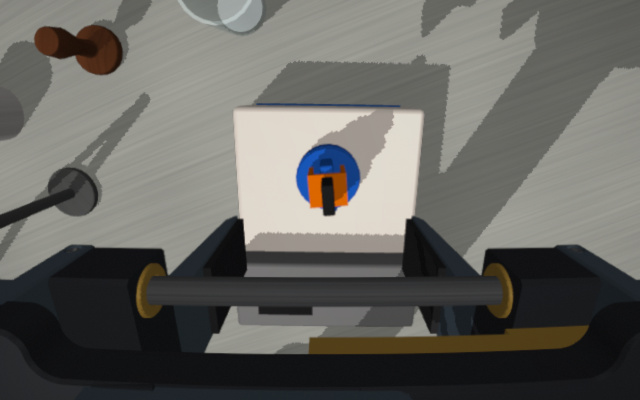

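The wrist view shows the guard near (328,187), the fin from (326,180) to (329,213), and the cap skirt centred near (328,177). I'll zoom in for accuracy.

Run:
```python
from h import *
im=cv2.imread("pics/w1.png")[135:225,280:380]
cv2.imwrite("pics/w1c.png",cv2.resize(im,None,fx=6,fy=6,interpolation=cv2.INTER_CUBIC))
```

```text
(no output)
```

View pics/w1c.png

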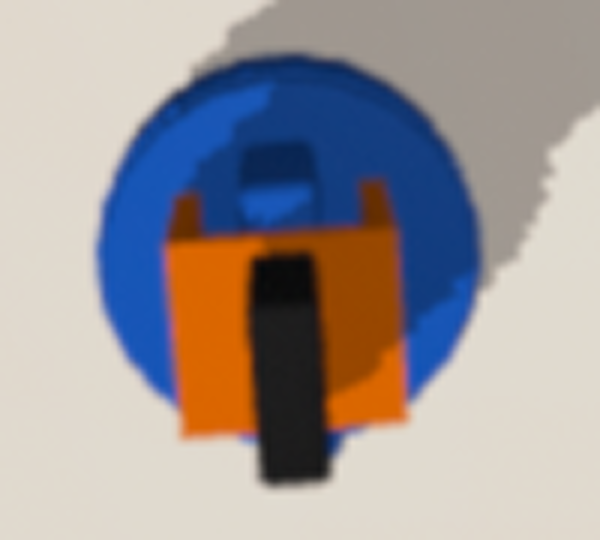

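```bash
cat >> h.py <<'E'
def go(p,yaw,vel=.15,**k): return ctrl.move_l(p,vel=vel,ori=down(yaw),**k)
E
python3 - <<'E'
from h import *
w=cam("wrist")
f=lambda c:(c[0]/6+280-.4,c[1]/6+135-.4)
for z,cs in((.174,[(250,305),(317,303),(328,478),(262,484)]),(.144,[(165,243),(399,228),(408,420),(183,437)])):
    P=np.array([onz(w,f(c),z) for c in cs]);m=P.mean(0)
    d=(P[0]+P[1]-P[2]-P[3])/2; e=(P[1]+P[2]-P[0]-P[3])/2
    print(z,m,[ (np.linalg.norm(v),np.degrees(np.arctan2(v[1],v[0]))) for v in(d,e)])
E
```

```text
0.174 [ 0.5571 -0.2048  0.174 ] [(np.float64(0.024602585456547216), np.float64(-16.835136784013752)), (np.float64(0.008802907007091288), np.float64(-106.89990010204818))]
0.144 [ 0.5567 -0.2049  0.144 ] [(np.float64(0.029562090559134505), np.float64(-16.53833141292046)), (np.float64(0.03379213771534141), np.float64(-106.40365826035239))]
```

Run:
```python
from h import *
x,y=.5568,-.2048; Y=73.3
ctrl.command_gripper(.6)
go([x,y,.20],Y); print(go([x,y,.1495],Y,.06,contact_N=6),ctrl.current_tool_pos())
ctrl.command_gripper(0.0); print(ctrl.current_grip_width()*91,ctrl.current_grasp_force(),ctrl.current_contact_force())
go([x,y,.26],Y,.1)
print(ctrl.current_grip_width()*91,ctrl.current_grasp_force(),ctrl.current_contact_force(),ctrl.current_wrist_torque())
q=ctrl.ik([.6045,.26,.29],down(16.1));print(q)
# shift toward base to look at bar and guard; camera first
ctrl.movej(q); ctrl.sleep(.2)
print(ctrl.current_t(),ctrl.current_tool_pos())
w=cam("wrist");print(proj(w,[[.5681,.386,.18],[.641,.1336,.18],[.6045,.26,.18]]))
cv2.imwrite("pics/w2.png",ctrl.read_camera("wrist"))
s=ctrl.read_camera("side")[60:260,120:360]; cv2.imwrite("pics/s2.png",cv2.resize(s,None,fx=3,fy=3))
cv2.imwrite("pics/top2.png",ctrl.read_camera("top"))
```

```text
Traceback (most recent call last):
  File "h.py", line 27, in go
    def go(p,yaw,vel=.15,**k): return ctrl.move_l(p,vel=vel,ori=down(yaw),**k)
                                      ~~~~~~~~~~~^^^^^^^^^^^^^^^^^^^^^^^^^^^^^
bench.MotionError: the arm cannot follow that straight line within its joint ranges
```

Run:
```python
from h import *
x,y=.5568,-.2048; Y=-106.7
go([x,y,.20],Y); print(go([x,y,.1495],Y,.06,contact_N=6),ctrl.current_tool_pos())
ctrl.command_gripper(0.0); print(ctrl.current_grip_width()*91,ctrl.current_grasp_force(),ctrl.current_contact_force())
go([x,y,.26],Y,.1)
print(ctrl.current_grip_width()*91,ctrl.current_grasp_force(),ctrl.current_contact_force(),ctrl.current_wrist_torque())
q=ctrl.ik([.6045,.26,.29],down(16.1));print(q)
ctrl.movej(q); ctrl.sleep(.2)
print(ctrl.current_t(),ctrl.current_tool_pos())
w=cam("wrist");print(proj(w,[[.5681,.386,.18],[.641,.1336,.18],[.6045,.26,.18]]))
cv2.imwrite("pics/w2.png",ctrl.read_camera("wrist"))
s=ctrl.read_camera("side")[60:260,120:360]; cv2.imwrite("pics/s2.png",cv2.resize(s,None,fx=3,fy=3))
cv2.imwrite("pics/top2.png",ctrl.read_camera("top"))
```

```text
False [ 0.5571 -0.2049  0.1498]
9.851832793719188 30.000046491622925 [-0.3196 -0.2385  0.9732]
9.600199341045617 29.999781847000122 [ 0.0506 -0.7569 -1.5184] [-0.0409  0.1759  0.0259]
[18.0764 27.8706 65.685  -0.     86.4444  1.9764]
9.5667 [0.6048 0.2593 0.29  ]
[[323.7489  31.5049]
 [324.2192 314.9086]
 [324.0201 190.6979]]
```

View pics/w2.png

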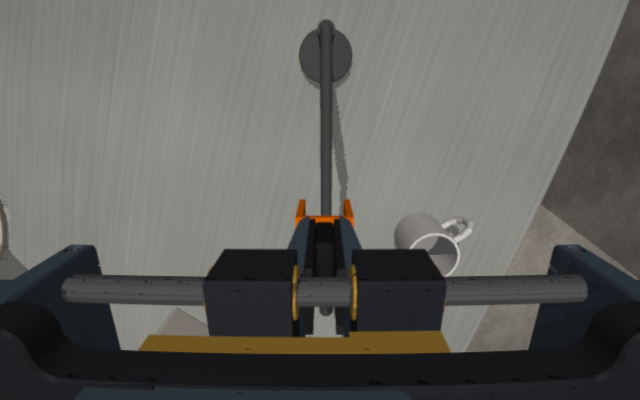

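View pics/s2.png

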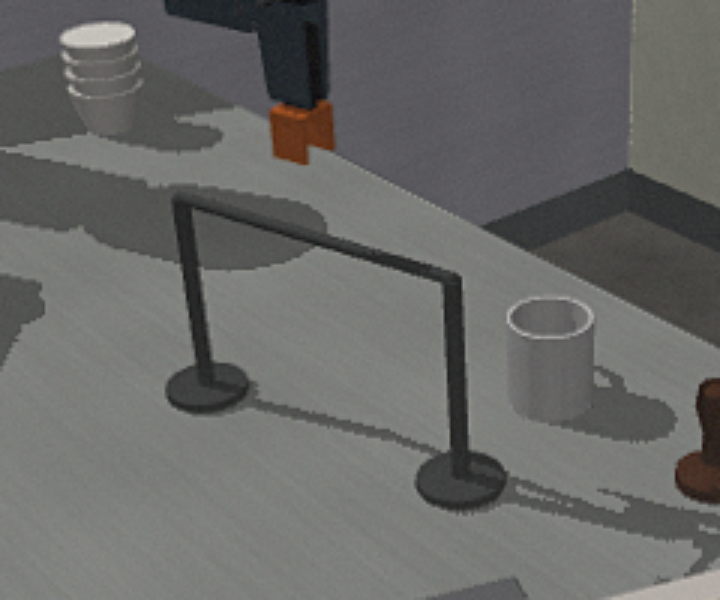

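The bar runs down column 325–326 and lies centred between the guard's legs (300 and 352), so I can lower it onto the bar.

Run:
```python
from h import *
x,y=.6045,.26; Y=16.1
print(go([x,y,.21],Y,.1,contact_N=6),ctrl.current_tool_pos())
print(go([x,y,.190],Y,.02,contact_N=4),ctrl.current_tool_pos(),ctrl.current_contact_force(),ctrl.current_wrist_torque())
p=ctrl.current_tool_pos()
if p[2]<.2:
    ctrl.command_gripper(.4); ctrl.sleep(.3); go([x,y,.30],Y,.12)
    cv2.imwrite("pics/top3.png",ctrl.read_camera("top"))
    q=ctrl.ik([.5568,-.2048,.25],down(-106.7));print(q)
    ctrl.movej(q);ctrl.sleep(.1)
    s=ctrl.read_camera("side");t=ctrl.read_camera("top")
    w=ctrl.read_camera("wrist");cv2.imwrite("pics/w3.png",w)
    cv2.imwrite("pics/c3.png",np.hstack([cv2.resize(s[90:230,150:310],None,fx=2.5,fy=2.5),cv2.resize(w[110:250,250:410],None,fx=2.5,fy=2.5)]))
print(ctrl.current_t())
```

```text
False [0.6049 0.2601 0.2107]
True [0.6044 0.26   0.1944] [-1.9123  0.1068  6.0715] [-0.1583  0.1555  0.0177]
[-25.96    23.8521  78.8878  -0.      77.2602  80.74  ]
15.3583
```

View pics/c3.png

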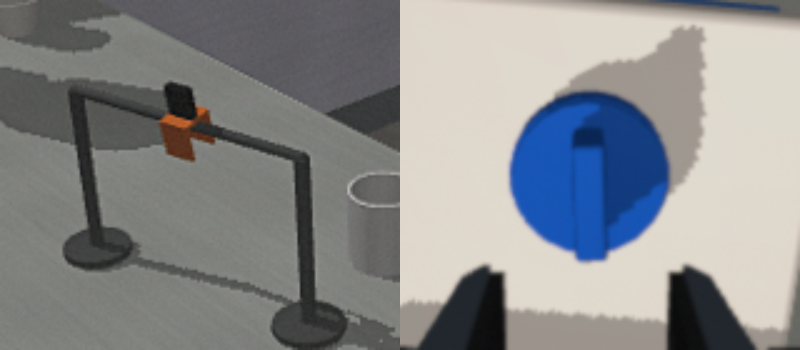

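The guard hangs astride the bar, with its bridge at about (187,118) in the left crop. The cap's wing is bare, its top centred near (590,203) in the right crop, so I'll grip it and turn in small steps while watching the moment.

```bash
cat >> h.py <<'E'
def turn(sgn,maxdeg,lim=.35,step=3.):
    "turn about the tool axis in steps, sgn +1 = counter-clockwise from above; stops at moment lim"
    q=np.array(ctrl.current_q()); a0=q[5]; log=[]; tot=0
    m0=ctrl.current_wrist_torque()[2]
    while tot<maxdeg:
        tot+=step; q[5]=a0-sgn*tot; ctrl.movej(q)
        m=ctrl.current_wrist_torque()[2]; log.append(round(float(m),2))
        if abs(m)>lim: break
    print("turned",sgn*tot,"m0",round(float(m0),2),log,ctrl.current_contact_force(),"t",ctrl.current_t())
    return tot
E
python3 - <<'E'
from h import *
w=cam("wrist");f=lambda c:((c[0]-400)/2.5+250-.3,c[1]/2.5+110-.3)
P=np.array([onz(w,f(c),.14) for c in[(574,147),(602,147),(606,258),(578,260)]]);m=P.mean(0);d=P[0]+P[1]-P[2]-P[3]
print(m,np.linalg.norm(d)/2,np.degrees(np.arctan2(d[1],d[0])))
x,y=m[:2]
if np.hypot(x-.5568,y+.2048)>.005: raise SystemExit
x,y=(x+.5568)/2,(y-.2048)/2
print(go([x,y,.15],-106.7),go([x,y,.109],-106.7,.05,contact_N=6),ctrl.current_tool_pos())
ctrl.command_gripper(0.); print(ctrl.current_grip_width()*91,ctrl.current_grasp_force(),ctrl.current_contact_force(),ctrl.current_wrist_torque())
a=turn(-1,27)
print(ctrl.current_q(),ctrl.current_tool_pos())
E
```

```text
[ 0.5567 -0.2056  0.14  ] 0.04177817484569959 -14.582806196327585
False False [ 0.5569 -0.2053  0.1092]
11.89043951777919 30.000437200069427 [-0.4714  0.3753  1.8754] [-0.0091  0.3012  0.0129]
turned -27.0 m0 0.01 [0.0, 0.05, -0.05, -0.04, -0.02, -0.04, -0.02, -0.07, -0.0] [0.6619 0.5583 0.2339] t 19.8917
[-25.9953  32.4942  88.316   -0.0009  59.1793 107.5408] [ 0.5568 -0.2052  0.1092]
```

It turned 27° clockwise freely, past the largest tightening stop (23°), so clockwise loosens it. I'll carry on to the stop.

Run:
```python
from h import *
a=turn(-1,18,step=3); b=turn(-1,24,step=2) if a>=18 else 0
q=np.array(ctrl.current_q()); print(q[5]-80.7, ctrl.current_grip_width()*91)
```

```text
turned -18 m0 -0.0 [-0.03, 0.02, -0.01, 0.0, -0.06, -0.02] [-0.45   -0.4741 -0.0637] t 21.3917
turned -16 m0 -0.02 [-0.07, 0.02, -0.02, 0.04, -0.05, 0.04, 0.2, 0.94] [-5.1821 -0.6053  3.8136] t 23.3917
60.59510734223308 11.624667571676785
```

Run:
```python
from h import *
q=np.array(ctrl.current_q());q[5]-=3;ctrl.movej(q);print(ctrl.current_wrist_torque()[2])
p=np.array(ctrl.current_tool_pos())
hit=ctrl.move_l(p+[0,0,.02],vel=.02,contact_N=8);print(hit,ctrl.current_tool_pos()-p,ctrl.current_contact_force())
if not hit:
    ctrl.move_l(p+[0,0,.11],vel=.06);ctrl.sleep(.3)
    print(ctrl.current_grip_width()*91,ctrl.current_grasp_force(),ctrl.current_contact_force())
    s=ctrl.read_camera("side");t=ctrl.read_camera("top")
    cv2.imwrite("pics/s4.png",np.vstack([s[80:380,:],t[100:350,:]]))
print(ctrl.current_t())
```

```text
0.12487095671715466
False [-0.0001  0.      0.0199] [-0.3264  0.3318 -1.7584]
11.962785844581873 29.999738931655884 [ 0.254   0.2432 -1.0447]
26.8417
```

View pics/s4.png

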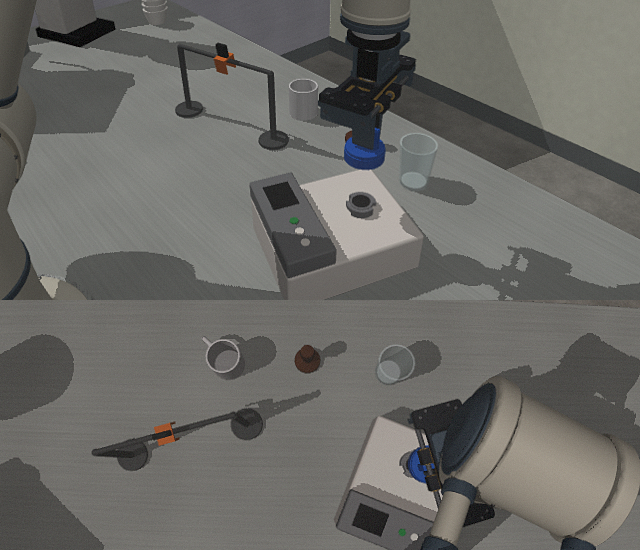

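The cap is off and held in the air at (365,150), with the bare port at (361,204). The guard hangs on the bar at (224,62), and the tumbler, tamper and pitcher have not moved.

```bash
python3 -c "
from bench import ctrl
print(ctrl.sign_off())"
```

```text
the job is handed in; nothing more can be done
None
```

The job is handed in at about 27 s: the guard hangs on the bar, and the gripper holds the cap 110 mm above where it sat. It came loose clockwise (left-handed thread), so I never turned it the other way. The tumbler, tamper and pitcher were not moved.

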